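Hang the frosted tumbler on the slanted cup arm

ROBOT

A 6-joint arm with a two-finger parallel gripper is mounted at the origin on the work surface. World frame = base frame: x ahead of the robot, y to its left, z up, the work surface at z = 0. Lengths are in mm, angles in rad, forces in N, time in s.
With the tool pointing down it reaches from about 350 to 1000 mm from the base axis. Payload 7.1 kg.
Tool frame: the origin (TCP) lies between the finger pads; the fingertips stand 17 mm ahead of it and the grasp point (between the pads) lies 2 mm behind it; z points along the fingers, y is the direction in which the jaws open and shut (so a half turn about z gives the same grasp; the last joint's range is limited). The gripper opens to 85 mm and grips with 20 to 120 N. Pads are 22 mm wide; open, the fingers measure 114 mm over their backs; the gripper's body (76 mm by 85 mm) begins 54 mm behind the grasp point. The pads swing forward as they close: fully open they stand 13 mm farther back than shut.
Start: joints at [-1.172, 0.423, 1.63, -0, 1.089, -0.019], TCP at [253.609, -571.216, 248.319] pointing down, gripper open.
Joint ranges: [-3, 3], [-0.9, 2.11], [0.09, 2.58], [-1.31, 4.45], [0.11, 2.69], [-2.54, 2.54]. Speed limits (rad/s): [2.39, 2.39, 3.01, 3.14, 3.14, 3.14].

INTERFACE

Orientations are given as a unit quaternion [w, x, y, z].
In Python, from workcell import sensors, imaging, workorder gives the robot as it stands.
- The arm moves only by the tool apply_moves, never from a script. Its argument "deltas" is text: rows parted by semicolons, each of 7 numbers parted by spaces: the shift along the tool's x, y, z in mm, then the turn, a rotation vector about the tool's x, y, z in rad, then the gripper's target within -1 to 1 (fully open at 1, half-way at 0, shut at -1). A call has 1 to 8 rows; each row shifts and turns the commanded pose from where the row before left it, along the tool's axes as they then stand; what a row does not reach is not made up. A row lasts 1/10 s, in which the tool goes at most 50 mm and 8.59 degrees, less where a joint would pass 70% of its speed; a pose out of reach is approached as far as the arm can. A call with a gripper value outside its range is refused whole. The fingers move at their own pace and stop on an object; "force" is the grip in N (left out, the last holds). Time passes only in rows, so rows that do not move let the fingers close. It gives the time, the measured TCP pose, the force and the opening at its end, in the units of the state.
- sensors.state(): the state, without advancing time (a new reading comes with each control period).
- imaging.get_image(name): name is "scene" or "side" or "wrist"; returns the picture (384x512x3 uint8, red, green, blue); there is no depth.
- imaging.get_calibration(name): a dict with "fx", "fy", "cx", "cy" (pixels), "k1" (the pictures are not rectified: a ray, as slopes to the right and down, at radius r is drawn at 1 + k1 r^2 times it, then the intrinsics apply), "R" (3x3) and "t" (3): a world point X has camera coordinates R X + t. Camera axes: x right, y down, z forward; pixel columns grow to the right and rows downward; lengths in mm; the calibration is good to about 2 mm. A picture is of the moment at which its call begins: read the wrist's pose just before it. get_calibration takes no time and is no camera call; for the wrist camera it gives the pose at the moment of the call.
- workorder.hand_in(): hands the job in, once; it reports no verdict.
The state is a dict: "time_s": time; "joints": joint angles; "qvel": joint speeds; "effort": joint torques, N m; "position": TCP position; "ee_rot": TCP orientation; "contact_force": force on the tool from outside, world axes, zero at the start; "torque": the same for the moment, N m; "width": opening from 0.0 (shut) to 1.0 (fully open).
Only numpy, scipy, OpenCV 4.12 (cv2) and the standard library are available. Lean on these libraries where they do the work, as an engineer would, in place of code of your own. Each camera call takes 0.05 s, during which the arm holds its last target.

TASK

Take the frosted glass tumbler that stands upside down on the chart table and hang it, closed end up, on the slanted red arm of the drying stand: slide it on along the arm until the arm is fully inside, and only then let go, so that it stays hanging there. Leave the rain gauge housing and the flashlight standing where they are.

Things in the scene. Friction and masses are not known exactly. Their poses are not given: they have to be found in the camera images.
- tumbler: frosted whitish glass tumbler, a straight round cup standing upside down. Outside diameter 62 mm, height 95 mm, wall 4 mm (inside diameter 54 mm), closed end 8 mm thick: 87 mm deep inside; about 0.18 kg. Origin: centre of the mouth's rim plane (on the table at the start); z along its axis from mouth to closed end (up at the start). Round, so its x and y do not matter.
- cup_arm: red round-ended arm, 22 mm thick, on a wooden stand fixed to the table; 35 degrees off vertical, leaning to the robot's right or right and back towards it. Origin: its tip, 189 mm up; z: along the arm, outwards (up, leaning); y level. Free 115 mm back from the tip to the post (34 x 50 mm, top 96 mm up). Fully home, the tumbler's mouth is 87 mm down the arm; released, it sags in the slant plane up to 20 degrees towards upright.
- rain_gauge: bystander: silver aluminium rain gauge housing, an open round can standing upright, 84 mm in diameter (90 mm at its top rim), 120 mm tall. Origin: centre of its underside; z up.
- flashlight: bystander: black flashlight with rubber-edged ends, standing on its wider head: head 48 mm in diameter, barrel 34 mm, 130 mm tall. Origin: centre of its underside; z up.
Things that resemble listed ones, but are neither listed nor needed, are in the scene too. Of the things that look like the part that bears cup_arm, the middle-sized one is meant. Leave any yellow look-alike of the tumbler alone.

How it is judged:
By the outcome, as a careful person would: the job done as asked, in the order asked, and still so for the second after the job is handed in, with the robot touching nothing.
It also fails if it takes over 37 s, if anything falls off the work surface, if the arm or the gripper's body presses on something with over 40 N, if the wrist force passes 120 N, or if a joint passes its speed limit or range.

## Working session

There is one attempt and no reset: what is moved stays moved. The work goes in short steps, Python scripts to look and compute and a tool call to move; the robot and the scene stay as the last step left them, time stands still between calls to the robot, and variables do not carry over. Pictures are saved under pics/ and viewed, and the job is handed in when it is done.

Besides the shell and the picture viewer there is one more tool, called after "Request:" as name(argument=value, ...) on one line, values as JSON. apply_moves: Moves the arm, as the interface text tells. Its arguments: {"type":"object","properties":{"deltas":{"type":"string"},"force":{"type":"number"}},"required":["deltas"]}

```bash
mkdir -p pics; ls; cat > h.py <<'E'
import numpy as np,cv2
from workcell import sensors,imaging,workorder
def save(n,im): cv2.imwrite('pics/'+n,im[:,:,::-1])
def ray(c,u,v):
    xd=np.array([(u-c['cx'])/c['fx'],(v-c['cy'])/c['fy']])
    x=xd.copy()
    for _ in range(20): x=xd/(1+c['k1']*(x@x))
    R=np.array(c['R']);t=np.array(c['t'])
    d=R.T@np.array([x[0],x[1],1.]);return -R.T@t,d/np.linalg.norm(d)
def onplane(c,u,v,z):
    o,d=ray(c,u,v);return o+d*(z-o[2])/d[2]
def tri(rays):
    A=np.zeros((3,3));b=np.zeros(3)
    for o,d in rays:
        P=np.eye(3)-np.outer(d,d);A+=P;b+=P@o
    X=np.linalg.solve(A,b)
    return X,[np.linalg.norm((np.eye(3)-np.outer(d,d))@(X-o)) for o,d in rays]
def proj(c,X):
    p=np.array(c['R'])@np.array(X,float)+np.array(c['t']);x=p[:2]/p[2];x=x*(1+c['k1']*(x@x))
    return np.array([c['fx']*x[0]+c['cx'],c['fy']*x[1]+c['cy']])
E
python3 - <<'E'
from h import *
print(sensors.state())
for n in ['scene','side','wrist']:
    c=imaging.get_calibration(n);im=imaging.get_image(n);save(n+'0.png',im);np.savez('pics/%s0.npz'%n,im=im)
    import pickle;pickle.dump(c,open('pics/%s0.pkl'%n,'wb'))
    R=np.array(c['R']);print(n,-R.T@np.array(c['t']),R[2],c['fx'],c['k1'])
E
```

```text
pics
{'time_s': 0.0, 'joints': array([-1.17198688e+00,  4.23820634e-01,  1.63071622e+00, -3.53128214e-06,
        1.08857601e+00, -1.89987639e-02]), 'qvel': array([-0.00183516,  0.00046564, -0.00078183, -0.00126466,  0.00182953,
        0.00033103]), 'effort': array([ 2.01659177e-04, -5.57374191e+01, -2.81745815e+01, -1.80684010e-04,
        7.28580082e-03, -3.14549879e-05]), 'position': array([ 253.41749482, -570.74147292,  247.54797603]), 'ee_rot': array([-7.46147164e-04,  9.78258325e-01,  2.07388699e-01, -1.45017966e-04]), 'contact_force': array([ 0.01237364,  0.3665594 , -0.32024785]), 'torque': array([-0.01313726,  0.00330727,  0.00428077]), 'width': 0.9998798142619993}
scene [1053.55565348 -523.69315331  720.33237985] [-0.51552656  0.63757004 -0.57248302] 384.8828955777769 -0.05241838663305701
side [  25.65680457  918.70544125 1304.74968   ] [ 0.34233535 -0.53519859 -0.7722493 ] 498.49942590883813 0.06657357923105807
wrist [ 314.54754876 -543.54292951  373.34187037] [-0.24403953 -0.10741117 -0.9637985 ] 301.4554050689615 -0.059539737090082846
```

View pics/scene0.png

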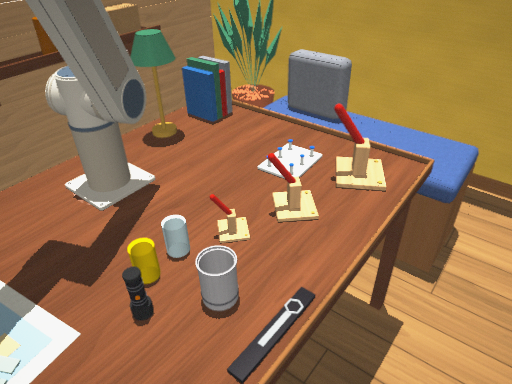

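View pics/side0.png

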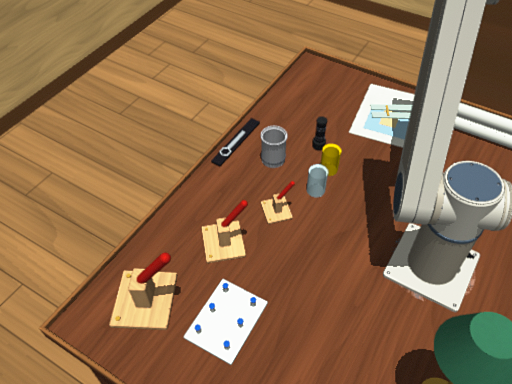

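View pics/wrist0.png

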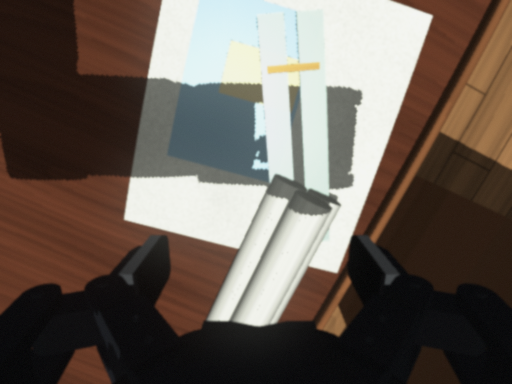

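The scene view shows the tumbler (176,237), the yellow look-alike (145,262), the flashlight (138,295), the gauge (218,280), and the middle-sized stand at (294,195). In the side view they are at (317,181), (331,160), (320,133), (273,147) and (225,238). The wrist camera sees only the chart. Next I'll zoom in and measure.

```bash
python3 - <<'E'
from h import *
import pickle
out=[]
for n,(x0,y0,x1,y1) in [('scene',(110,140,330,330)),('side',(190,100,350,270))]:
    im=np.load(f'pics/{n}0.npz')['im'];c=pickle.load(open(f'pics/{n}0.pkl','rb'))
    save(n+'z.png',cv2.resize(im[y0:y1,x0:x1],None,fx=3.4,fy=3.4,interpolation=cv2.INTER_CUBIC)[:600,:800])
    hsv=cv2.cvtColor(im,cv2.COLOR_RGB2HSV);
    red=(((hsv[...,0]<6)|(hsv[...,0]>174))&(hsv[...,1]>200)&(hsv[...,2]>110)).astype(np.uint8)
    k,l,s,ce=cv2.connectedComponentsWithStats(red)
    for i in range(1,k):
        if s[i,4]>60:
            p=np.argwhere(l==i)[:,::-1].astype(float);m=p.mean(0);u=np.linalg.svd(p-m,full_matrices=False)[2][0]
            a=(p-m)@u;print(n,'red',s[i],m.round(1),'ends',(m+u*a.min()).round(1),(m+u*a.max()).round(1), 'w',np.ptp((p-m)@[-u[1],u[0]]))
    def comp(name,mask):
        k,l,s,ce=cv2.connectedComponentsWithStats(mask.astype(np.uint8))
        for i in range(1,k):
            if s[i,4]>150: print(n,name,s[i],ce[i].round(1))
    H,S,V=[hsv[...,i].astype(int) for i in range(3)]
    comp('glass',(H>80)&(H<115)&(S>20)&(S<110)&(V>100))
    comp('yellow',(H>22)&(H<32)&(S>220)&(V>100))
E
```

```text
scene red [335 104  29  39 208] [348.5 121.8] ends [336.8 104.4] [362.4 142.4] w 7.526757176215115
scene red [268 153  27  30 155] [280.7 167.3] ends [269.2 153.9] [293.2 181.8] w 6.4200640341407285
scene red [210 194  21  20 100] [220.  203.3] ends [210.5 194.4] [230.1 212.8] w 4.92484231185437
scene glass [163 218  27  40 795] [175.9 237.1]
scene glass [   0  303   52   81 1633] [ 20.6 338.4]
scene yellow [127 238  33  46 999] [144.4 258.5]
side red [278 181  17  18  88] [285.8 189.2] ends [293.1 181.1] [278. 198.] w 4.080600690362572
side red [222 200  26  26 189] [234.7 212. ] ends [245.6 200.5] [222.2 225.2] w 6.6510842947444715
side red [137 253  34  30 323] [153.5 266.3] ends [168.  253.7] [137.3 280.4] w 10.13625798275773
side glass [363 109  47  31 605] [386.4 125.4]
side glass [ 448  163   54   38 1562] [474.2 181.4]
side glass [308 164  19  33 476] [316.5 180.4]
side yellow [322 144  20  32 434] [330.9 157. ]
```

```bash
ls pics
```

```text
scene0.npz
scene0.pkl
scene0.png
scenez.png
side0.npz
side0.pkl
side0.png
sidez.png
wrist0.npz
wrist0.pkl
wrist0.png
```

View pics/scenez.png

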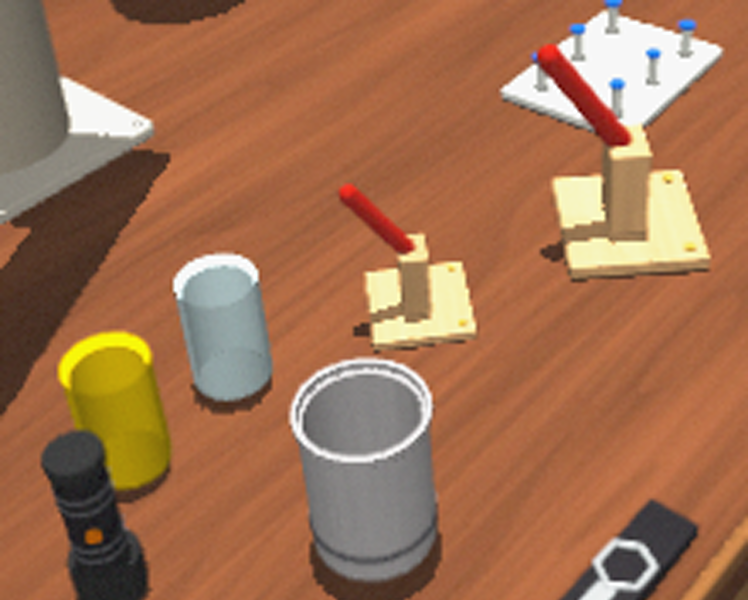

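View pics/sidez.png

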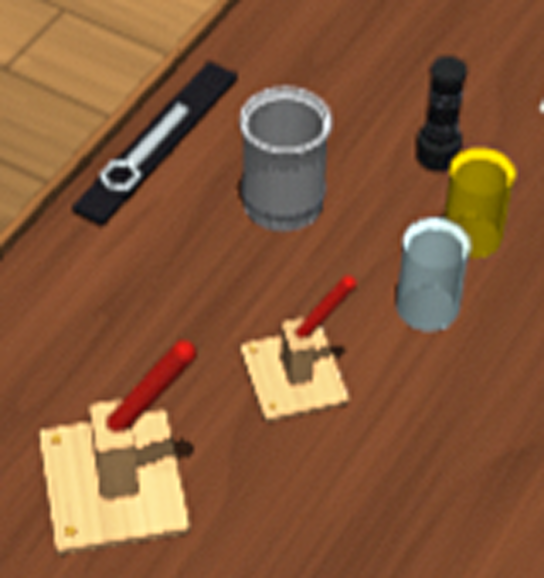

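```bash
python3 - <<'E'
from h import *
import pickle
C={n:pickle.load(open(f'pics/{n}0.pkl','rb')) for n in ['scene','side']}
def T(name,a,b):
    X,r=tri([ray(C['scene'],*a),ray(C['side'],*b)]);print(name,X.round(1),np.round(r,1));return X
t=T('tip',(270,154.8),(244.9,201.3));b=T('root',(293.2,181.8),(222.2,225.2))
d=t-b;print(np.linalg.norm(d),d/np.linalg.norm(d),np.degrees(np.arccos(d[2]/np.linalg.norm(d))),np.degrees(np.arctan2(d[1],d[0])))
T('tum mid',(175.9,237.1),(316.5,180.4))
T('tum top',(173.5,220.9),(318.2,170.9));T('tum bot',(178.2,250),(316.2,189.7))
for n,top,mid in [('scene',(173.5,220.9),(175.9,237.1)),('side',(318.2,170.9),(316.5,180.4))]:
    print(n,onplane(C[n],*top,95).round(1),onplane(C[n],*mid,47.5).round(1))
z=lambda n,x,y:(x/3.4+(110 if n=='scene' else 190),y/3.4+(140 if n=='scene' else 100))
T('gauge top',z('scene',361,410),z('side',285,123))
T('flash top',z('scene',75,452),z('side',449,71))
T('yel top',z('scene',106,360),z('side',482,172))
T('smalltip',(210.8,194.9),(292.6,181.6));T('bigtip',(337.5,105.5),(167,254.5))
E
```

```text
tip [515.4 207.3 188.2] [1.1 1.1]
root [564.9 255.6  92.5] [0.5 0.5]
118.08538075843185 [-0.41928956 -0.40942442  0.81028878] 35.87584429209877 -135.6820256915498
tum mid [423.6 -79.3  46.5] [1.5 1.5]
tum top [421.4 -76.2  98.1] [1.9 1.9]
tum bot [421.3 -79.3  -1. ] [2.5 2.5]
scene [420.1 -73.1  95. ] [426.  -79.3  47.5]
side [421.2 -80.3  95. ] [422.4 -79.7  47.5]
gauge top [ 614.  -122.9  115.1] [1.3 1.3]
flash top [ 505.8 -261.9  125.7] [1.9 1.9]
yel top [ 425.4 -182.    94.9] [1.8 1.8]
smalltip [456.2  30.  131.6] [0.4 0.4]
bigtip [564.9 485.  247.1] [2.1 2.1]
```

The tip height (188 vs 189 mm), arm slant (35.9 vs 35°), tumbler height (98 vs 95 mm), gauge and flashlight tops all match the given sizes. The arm leans towards azimuth −135.7°. I'll grip from above with the jaws level across the slant plane (azimuth −45.7°).

```bash
cat >> h.py <<'E'
from scipy.spatial.transform import Rotation as Ro
az=np.radians(44.3);Y=np.array([np.sin(az),-np.cos(az),0])
def toolR(tilt):
    z=np.array([np.sin(tilt)*np.cos(az),np.sin(tilt)*np.sin(az),-np.cos(tilt)])
    return np.column_stack([np.cross(Y,z),Y,z])
def st():
    s=sensors.state();q=s['ee_rot'];return s,np.array(s['position']),Ro.from_quat([q[1],q[2],q[3],q[0]]).as_matrix()
def go(P,R,cur=None):
    s,p,R0=st()
    rv=Ro.from_matrix(R0.T@R).as_rotvec()
    print('t',round(s['time_s'],2),'p',p.round(1),'w',round(s['width'],3),'F',s['contact_force'].round(1),'j',s['joints'].round(2))
    print('rot(now)',rv.round(3),'| shift now-frame',(R0.T@(P-p)).round(1),'| shift after-turn frame',(R.T@(P-p)).round(1))
E
python3 -c "
from h import *
go(np.array([422,-79,210.]),toolR(0))"
```

```text
t 0.15 p [ 253.4 -570.9  247.7] w 1.001 F [0.  0.  0.9] j [-1.17  0.42  1.63 -0.    1.09 -0.02]
rot(now) [-0.001 -0.    -0.355] | shift now-frame [ 353.6 -381.1   38.2] | shift after-turn frame [ 464.2 -234.3   37.7]
```

Request:
apply_moves(deltas="0 0 0 0 0 -0.118 1;0 0 0 0 0 -0.118 1;0 0 0 0 0 -0.119 1;36 -18 0 0 0 0 1;36 -18 0 0 0 0 1;36 -18 0 0 0 0 1;36 -18 0 0 0 0 1;36 -18 0 0 0 0 1")

```text
time_s: 0.95
position: [319.8, -379.5, 248.1]
ee_rot: [-0.0, 0.926, 0.377, -0.0]
contact_force: [0.7, -0.5, -0.2]
width: 0.999
```

Request:
apply_moves(deltas="36 -18 0 0 0 0 1;36 -18 0 0 0 0 1;36 -18 0 0 0 0 1;36 -18 0 0 0 0 1;36 -18 0 0 0 0 1;36 -18 0 0 0 0 1;36 -18 0 0 0 0 1;0 0 0 0 0 0 1")

```text
time_s: 1.75
position: [412.9, -111.5, 248.3]
ee_rot: [-0.0, 0.925, 0.379, 0.0]
contact_force: [-0.5, 0.4, -0.8]
width: 0.998
```

```bash
python3 -c "
from h import *
go(np.array([422,-79,210.]),toolR(0))
c=imaging.get_calibration('wrist');im=imaging.get_image('wrist');save('w1.png',im)
for z in (95,0): print(proj(c,[422,-79,z]))
np.savez('pics/w1.npz',im=im,c=c)
"
```

```text
t 1.75 p [ 412.9 -111.5  248.3] w 0.998 F [-0.5  0.4 -0.8] j [-0.29  0.13  2.05  0.    0.97  0.5 ]
rot(now) [-0.    -0.001  0.004] | shift now-frame [ 29.3 -16.8  38.3] | shift after-turn frame [ 29.2 -16.9  38.3]
[240.90478019 147.78340434]
[245.32053032 137.40380489]
```

View pics/w1.png

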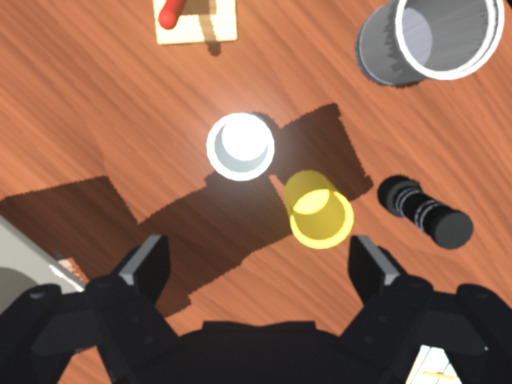

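The wrist picture shows the tumbler's top circle centred near (240.5,147), and my estimate projects to (240.9,147.8), so they agree to about 1 mm. Next: move over it and down, keeping clear of the yellow cup.

Request:
apply_moves(deltas="15 -8 20 0 0 0 1;14 -9 20 0 0 0 1;0 0 30 0 0 0 1;0 0 0 0 0 0 1")

```text
time_s: 2.2
position: [418.5, -82.7, 175.7]
ee_rot: [-0.002, 0.926, 0.377, -0.003]
contact_force: [0.3, 0.4, 0.4]
width: 0.996
```

```bash
python3 -c "
from h import *
go(np.array([422,-79,70.]),toolR(0))
c=imaging.get_calibration('wrist');im=imaging.get_image('wrist');save('w2.png',im)
for z in (95,0): print(proj(c,[422,-79,z]))
X=onplane(c,*proj(c,[422,-79,95])+[10,0],95);print(X)
X=onplane(c,*proj(c,[422,-79,95])+[0,10],95);print(X)
"
```

```text
t 2.2 p [418.5 -82.7 175.7] w 0.996 F [0.3 0.4 0.4] j [-0.22  0.25  2.1  -0.    0.79  0.58]
rot(now) [-0.005  0.004 -0.001] | shift now-frame [  5.4   0.4 105.7] | shift after-turn frame [  5.   -0.2 105.7]
[259.4271785  194.89708463]
[259.68329226 167.83358889]
[426.99834715 -84.10461065  95.        ]
[416.61068594 -84.26836683  95.        ]
```

View pics/w2.png

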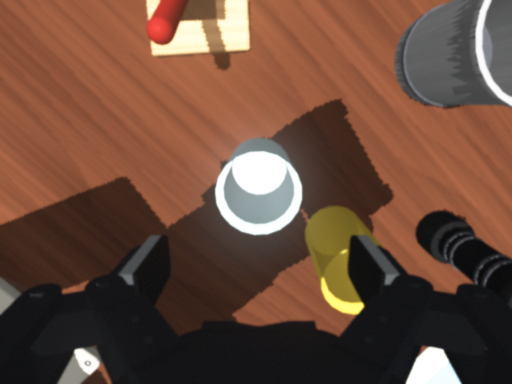

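The tumbler's top ellipse is centred at (258.5,193) against a predicted (259.4,195), still within 1.5 mm. Now I'll descend.

Request:
apply_moves(deltas="6 0 25 0 0 0 1;0 0 27 0 0 0 1;0 0 27 0 0 0 1;0 0 26 0 0 0 1;0 0 0 0 0 0 1;0 0 0 0 0 0 1")

```text
time_s: 2.85
position: [425.8, -79.1, 74.3]
ee_rot: [0.0, 0.926, 0.376, 0.0]
contact_force: [0.1, 0.5, -1.3]
width: 0.999
```

```bash
python3 -c "
from h import *
go(np.array([423,-78,70.]),toolR(0))
im=imaging.get_image('wrist');save('w3.png',im);print(sensors.state()['position'])
"
```

```text
t 2.85 p [425.8 -79.1  74.3] w 0.999 F [ 0.1  0.5 -1.3] j [-0.21  0.47  2.14 -0.    0.53  0.59]
rot(now) [ 0.    -0.    -0.001] | shift now-frame [-1.3 -2.7  4.3] | shift after-turn frame [-1.3 -2.7  4.3]
[426.29896252 -79.07126042  74.73502592]
```

View pics/w3.png

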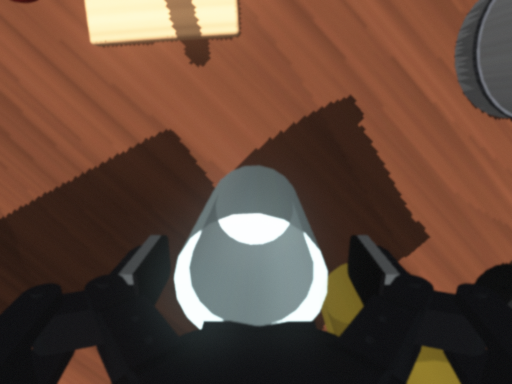

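The cup sits about 8 px left of the middle between the fingers (251 vs 259), which agrees with the computed −2.7 mm in y. I'll correct that and close.

Request:
apply_moves(deltas="-1 -2.5 4 0 0 0 1;0 0 0 0 0 0 -1;0 0 0 0 0 0 -1;0 0 0 0 0 0 -1;0 0 0 0 0 0 -1;0 0 0 0 0 0 -1;0 0 0 0 0 0 -1", force=50)

```text
time_s: 3.6
position: [423.1, -77.3, 70.3]
ee_rot: [0.0, 0.926, 0.377, 0.0]
contact_force: [-2.2, 0.1, 11.0]
width: 0.715
```

```bash
python3 -c "
from h import *
go(np.array([423,-78,70.]),toolR(0))
"
```

```text
t 3.6 p [423.1 -77.3  70.3] w 0.715 F [-2.2  0.1 11. ] j [-0.21  0.47  2.15  0.    0.52  0.59]
rot(now) [ 0.001 -0.    -0.001] | shift now-frame [-0.6  0.4  0.3] | shift after-turn frame [-0.6  0.4  0.3]
```

Request:
apply_moves(deltas="0 0 -15 0 0 0 -1;0 0 -35 0 0 0 -1;0 0 -40 0 0 0 -1;0 0 -40 0 0 0 -1;0 0 -40 0 0 0 -1;0 0 -30 0 0 0 -1;0 0 0 0 0 0 -1")

```text
time_s: 4.3
position: [425.0, -77.7, 273.5]
ee_rot: [0.002, 0.926, 0.377, 0.004]
contact_force: [-0.1, 0.1, -2.2]
width: 0.71
```

```bash
python3 -c "
from h import *
go(np.array([463,120,300.]),toolR(0));go(np.array([463,120,300.]),toolR(np.radians(35)))
for n in ['wrist']: save(n+'4.png',imaging.get_image(n))
"
```

```text
t 4.3 p [425.  -77.7 273.5] w 0.71 F [-0.1  0.1 -2.2] j [-0.21  0.09  2.02  0.    1.02  0.59]
rot(now) [ 0.007 -0.005 -0.   ] | shift now-frame [ 165.4 -114.8  -26.5] | shift after-turn frame [ 165.3 -114.9  -26.5]
t 4.3 p [425.  -77.7 273.5] w 0.71 F [-0.1  0.1 -2.2] j [-0.21  0.09  2.02  0.    1.02  0.59]
rot(now) [0.007 0.606 0.002] | shift now-frame [ 165.4 -114.8  -26.5] | shift after-turn frame [ 150.6 -114.9   73.1]
```

View pics/wrist4.png

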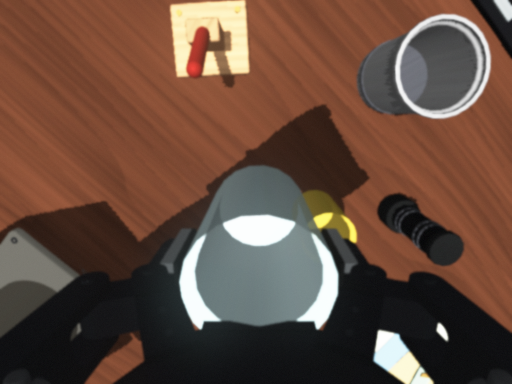

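The cup is held (width 0.71 ≈ 61 mm, 2.2 N load) and everything else is still standing. Moving near the stand, then tilting.

Request:
apply_moves(deltas="28 -19 -5 0 0 0 -1;28 -19 -5 0 0 0 -1;28 -19 -5 0 0 0 -1;28 -19 -5 0 0 0 -1;28 -19 -5 0 0 0 -1;26 -20 -3 0 0 0 -1;0 0 0 0 0 0 -1")

```text
time_s: 5.05
position: [461.1, 123.8, 295.8]
ee_rot: [-0.001, 0.926, 0.378, -0.001]
contact_force: [-0.0, 0.1, -2.7]
width: 0.717
```

Request:
apply_moves(deltas="0 0 0 0 0.1 0 -1;0 0 0 0 0.1 0 -1;0 0 0 0 0.1 0 -1;0 0 0 0 0.1 0 -1;0 0 0 0 0.1 0 -1;0 0 0 0 0.11 0 -1;0 0 0 0 0 0 -1")

```text
time_s: 5.75
position: [458.1, 119.9, 294.0]
ee_rot: [-0.113, 0.886, 0.359, 0.273]
contact_force: [-0.4, -0.2, -3.0]
width: 0.716
```

```bash
python3 -c "
from h import *
R=toolR(np.radians(35));d=-R[:,2];print(d)
go(np.array([515.4,207.3,189])+105*d,R)
for n in ['scene','side','wrist']:
  im=imaging.get_image(n);np.save('pics/%s5.npy'%n,im);save(n+'5.png',im)
"
```

```text
[-0.41050449 -0.40059455  0.81915204]
t 5.75 p [458.1 119.9 294. ] w 0.716 F [-0.4 -0.2 -3. ] j [-0.01 -0.01  2.2   0.74  0.64  0.25]
rot(now) [-0.003  0.012 -0.005] | shift now-frame [ 23.7 -22.5  39.3] | shift after-turn frame [ 23.3 -22.5  39.5]
```

View pics/scene5.png

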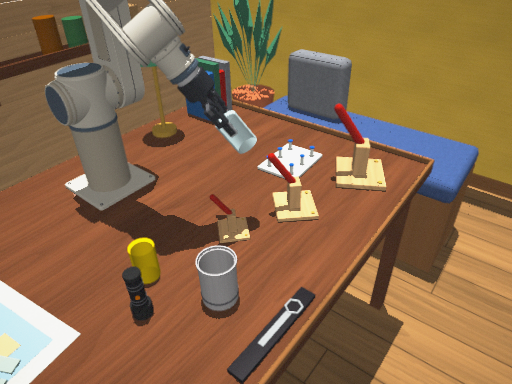

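View pics/side5.png

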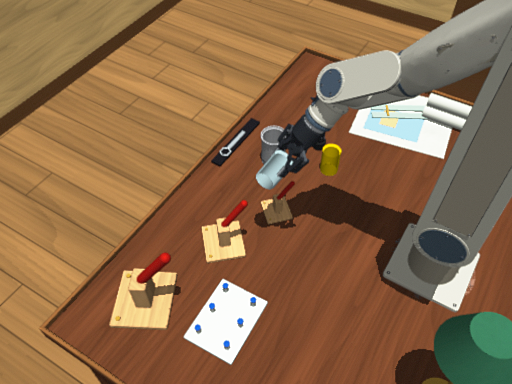

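View pics/wrist5.png

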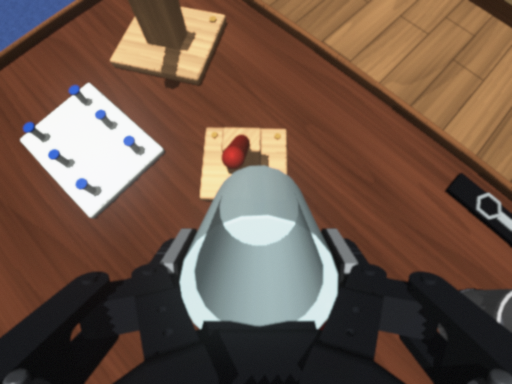

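The cup is tilted along the arm. In the wrist view the red tip shows near (235,155), left of the cup's axis, as expected before the sideways shift. I'll use it as a third ray.

```bash
python3 -c "
from h import *
import pickle
c=imaging.get_calibration('wrist');im=np.load('pics/wrist5.npy')
C={n:pickle.load(open(f'pics/{n}0.pkl','rb')) for n in ['scene','side']}
t=np.array([515.4,207.3,189]);d=-toolR(np.radians(35))[:,2]
for k in (0,11,50,100): print(k,proj(c,t-k*d).round(1))
hsv=cv2.cvtColor(im,cv2.COLOR_RGB2HSV);red=((hsv[...,0]<6)|(hsv[...,0]>174))&(hsv[...,1]>180)&(hsv[...,2]>80)
red[:100]=0;red[200:]=0;p=np.argwhere(red)[:,::-1];print(p.min(0),p.max(0),p.mean(0))
z=cv2.resize(im[110:210,190:310],None,fx=6,fy=6,interpolation=cv2.INTER_CUBIC);save('w5z.png',z)
"
```

```text
0 [232.7 157.9]
11 [233.7 155.8]
50 [236.7 149.5]
100 [239.6 143.3]
[223 137] [244 164] [233.51412429 151.88418079]
```

View pics/w5z.png

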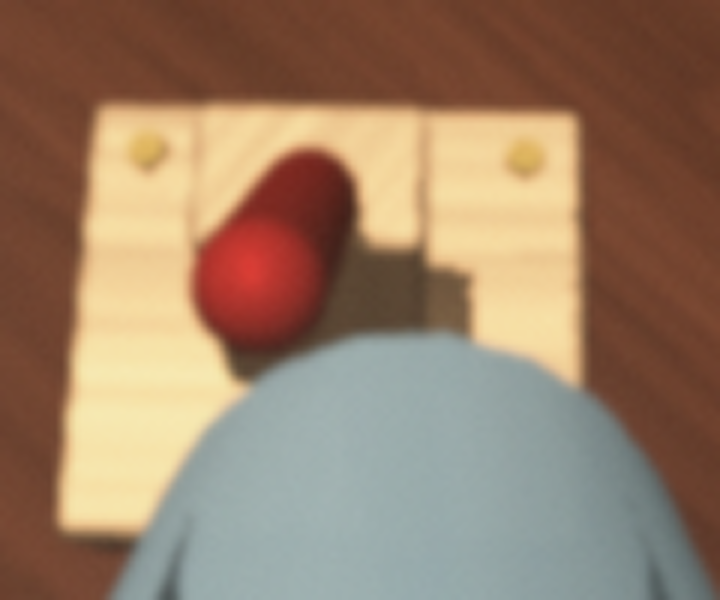

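The ball centre is at (233.3,157.2) against a predicted (233.7,155.8), so the tip is confirmed to within 1.5 mm. Now I'll line up.

Request:
apply_moves(deltas="8 -8 0 0 0.012 0 -1;8 -8 0 0 0 0 -1;7.5 -6.5 10 0 0 0 -1;0 0 15 0 0 0 -1;0 0 10 0 0 0 -1;0 0 0 0 0 0 -1")

```text
time_s: 6.5
position: [473.6, 166.0, 281.3]
ee_rot: [-0.115, 0.883, 0.36, 0.279]
contact_force: [0.1, -0.8, -2.0]
width: 0.712
```

```bash
python3 -c "
from h import *
R=toolR(np.radians(35));d=-R[:,2];t=np.array([515.4,207.3,189])
go(t+105*d,R);go(t-17*d,R)
for n in ['scene','side','wrist']:
  im=imaging.get_image(n);np.save('pics/%s6.npy'%n,im);save(n+'6.png',im)
a=np.load('pics/scene6.npy')[100:200,210:330];b=np.load('pics/side6.npy')[140:240,200:320]
save('z6.png',np.vstack([cv2.resize(a,None,fx=3,fy=3),cv2.resize(b,None,fx=3,fy=3)])[:600])
"
```

```text
t 6.5 p [473.6 166.  281.3] w 0.712 F [ 0.1 -0.8 -2. ] j [0.11 0.05 2.19 0.78 0.53 0.3 ]
rot(now) [-0.003 -0.002  0.001] | shift now-frame [-4.8 -0.3  4.3] | shift after-turn frame [-4.8 -0.3  4.3]
t 6.5 p [473.6 166.  281.3] w 0.712 F [ 0.1 -0.8 -2. ] j [0.11 0.05 2.19 0.78 0.53 0.3 ]
rot(now) [-0.003 -0.002  0.001] | shift now-frame [-5.100e+00  1.000e-01  1.263e+02] | shift after-turn frame [ -4.8  -0.3 126.3]
```

View pics/z6.png

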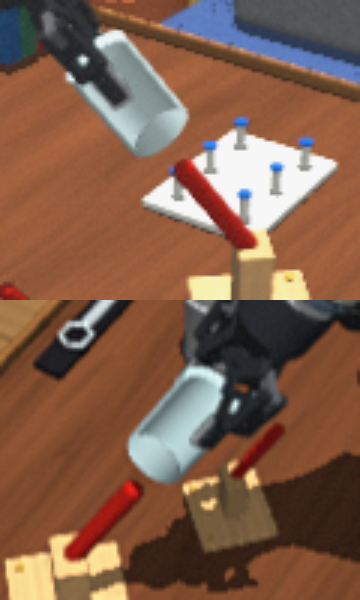

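View pics/wrist6.png

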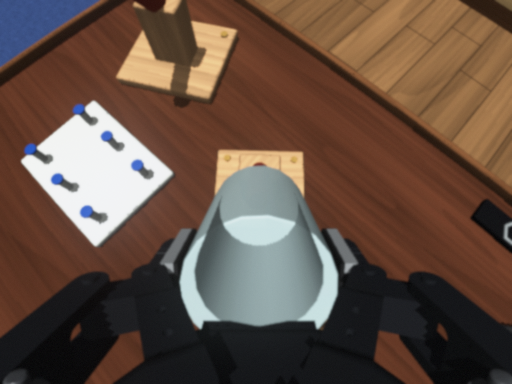

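The cup's mouth is just above the tip. In the scene view the axis runs a little high, matching the computed −4.8 mm in x. I'll correct it and start sliding on.

Request:
apply_moves(deltas="-4.8 0 4 0 0 0 -1;0 0 0 0 0 0 -1;0 0 12 0 0 0 -1;0 0 12 0 0 0 -1;0 0 12 0 0 0 -1;0 0 12 0 0 0 -1;0 0 0 0 0 0 -1")

```text
time_s: 7.35
position: [492.2, 183.1, 235.9]
ee_rot: [-0.115, 0.883, 0.359, 0.279]
contact_force: [0.3, 0.3, -1.2]
width: 0.717
```

```bash
python3 -c "
from h import *
R=toolR(np.radians(35));d=-R[:,2];t=np.array([515.4,207.3,189])
go(t-17*d,R)
for n in ['scene','side']:
  im=imaging.get_image(n);np.save('pics/%s7.npy'%n,im)
a=np.load('pics/scene7.npy')[110:210,220:340];b=np.load('pics/side7.npy')[160:260,190:310]
save('z7.png',np.hstack([cv2.resize(a,None,fx=3.3,fy=3.3),cv2.resize(b,None,fx=3.3,fy=3.3)]))
"
```

```text
t 7.35 p [492.2 183.1 235.9] w 0.717 F [ 0.3  0.3 -1.2] j [0.15 0.17 2.19 0.95 0.43 0.14]
rot(now) [-0.002 -0.003 -0.001] | shift now-frame [ 0.3 -1.  74.6] | shift after-turn frame [ 0.5 -1.1 74.6]
```

View pics/z7.png

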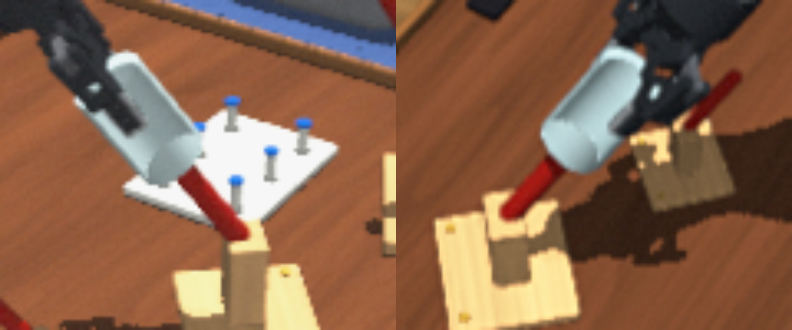

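The arm is entering centrally with no contact force. j5 is getting low (0.43), so I'll watch it and continue slowly.

Request:
apply_moves(deltas="0 -1 10 0 0 0 -1;0 0 10 0 0 0 -1;0 0 10 0 0 0 -1;0 0 10 0 0 0 -1;0 0 10 0 0 0 -1;0 0 10 0 0 0 -1;0 0 0 0 0 0 -1")

```text
time_s: 8.15
position: [516.6, 208.1, 187.8]
ee_rot: [-0.115, 0.883, 0.359, 0.28]
contact_force: [0.8, -0.1, -1.8]
width: 0.713
```

```bash
python3 -c "
from h import *
R=toolR(np.radians(35));d=-R[:,2];t=np.array([515.4,207.3,189])
go(t-17*d,R)
"
```

```text
t 8.15 p [516.6 208.1 187.8] w 0.713 F [ 0.8 -0.1 -1.8] j [ 0.2   0.31  2.17  1.19  0.34 -0.09]
rot(now) [-0.001 -0.004 -0.   ] | shift now-frame [-0.5 -0.3 15.3] | shift after-turn frame [-0.5 -0.3 15.3]
```

Next, small steps until contact.

Request:
apply_moves(deltas="0 0 4 0 0 0 -1;0 0 4 0 0 0 -1;0 0 3 0 0 0 -1;0 0 2 0 0 0 -1;0 0 0 0 0 0 -1")

```text
time_s: 8.65
position: [521.7, 213.4, 177.1]
ee_rot: [-0.115, 0.883, 0.359, 0.28]
contact_force: [0.3, -0.7, -2.8]
width: 0.711
```

```bash
python3 -c "
from h import *
R=toolR(np.radians(35));d=-R[:,2];t=np.array([515.4,207.3,189])
go(t-17*d,R)
"
```

```text
t 8.65 p [521.7 213.4 177.1] w 0.711 F [ 0.3 -0.7 -2.8] j [ 0.21  0.34  2.16  1.25  0.33 -0.14]
rot(now) [-0.001 -0.004 -0.   ] | shift now-frame [-0.4 -0.1  2.2] | shift after-turn frame [-0.4 -0.1  2.2]
```

Request:
apply_moves(deltas="0 0 1.5 0 0 0 -1;0 0 1 0 0 0 -1;0 0 0 0 0 0 -1")

```text
time_s: 8.95
position: [522.3, 213.9, 176.3]
ee_rot: [-0.115, 0.883, 0.359, 0.281]
contact_force: [-11.7, -8.8, 17.4]
width: 0.709
```

```bash
python3 -c "
from h import *
R=toolR(np.radians(35));d=-R[:,2];t=np.array([515.4,207.3,189])
go(t-17*d,R)
for n in ['scene','side']:
  im=imaging.get_image(n);np.save('pics/%s8.npy'%n,im)
a=np.load('pics/scene8.npy')[110:210,220:340];b=np.load('pics/side8.npy')[160:260,190:310]
save('z8.png',np.hstack([cv2.resize(a,None,fx=3.3,fy=3.3),cv2.resize(b,None,fx=3.3,fy=3.3)]))
"
```

```text
t 8.95 p [522.3 213.9 176.3] w 0.709 F [-11.7  -8.8  17.4] j [ 0.21  0.34  2.16  1.27  0.33 -0.15]
rot(now) [-0.    -0.005 -0.   ] | shift now-frame [-0.5 -0.1  1.1] | shift after-turn frame [-0.5 -0.1  1.1]
```

View pics/z8.png

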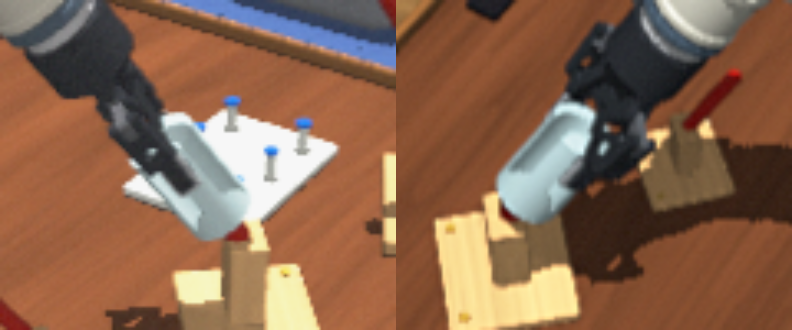

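The force rose along the arm's axis (about 23 N) within 1 mm of the predicted home position. The cup is fully on, with its mouth just above the post. I'll ease the pressure and open.

Request:
apply_moves(deltas="0 0 -1 0 0 0 -1;0 0 0 0 0 0 -1;0 0 0 0 0 0 1;0 0 0 0 0 0 1;0 0 0 0 0 0 1;0 0 0 0 0 0 1;0 0 0 0 0 0 1;0 0 0 0 0 0 1")

```text
time_s: 9.85
position: [522.4, 214.0, 176.0]
ee_rot: [-0.115, 0.883, 0.359, 0.28]
contact_force: [0.9, 0.1, -0.9]
width: 1.0
```

```bash
python3 -c "
from h import *
R=toolR(np.radians(35));d=-R[:,2];t=np.array([515.4,207.3,189])
go(t-17*d,R)
for n in ['scene','side','wrist']:
  im=imaging.get_image(n);np.save('pics/%s9.npy'%n,im)
save('wrist9.png',np.load('pics/wrist9.npy'))
a=np.load('pics/scene9.npy')[110:210,220:340];b=np.load('pics/side9.npy')[160:260,190:310]
save('z9.png',np.hstack([cv2.resize(a,None,fx=3.3,fy=3.3),cv2.resize(b,None,fx=3.3,fy=3.3)]))
"
```

```text
t 9.85 p [522.4 214.  176. ] w 1.0 F [ 0.9  0.1 -0.9] j [ 0.21  0.34  2.16  1.26  0.33 -0.15]
rot(now) [-0.001 -0.004 -0.   ] | shift now-frame [-0.5 -0.1  0.8] | shift after-turn frame [-0.5 -0.1  0.8]
```

View pics/z9.png

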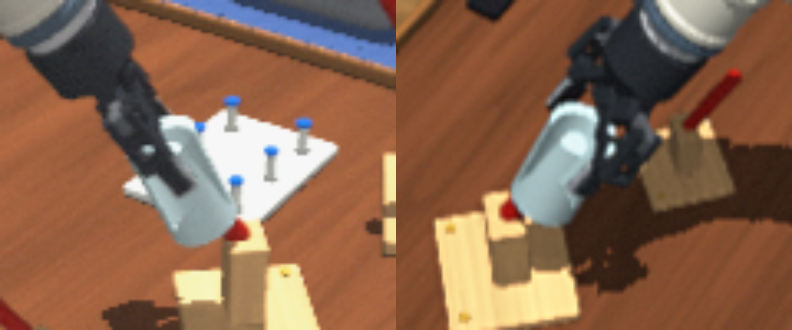

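View pics/wrist9.png

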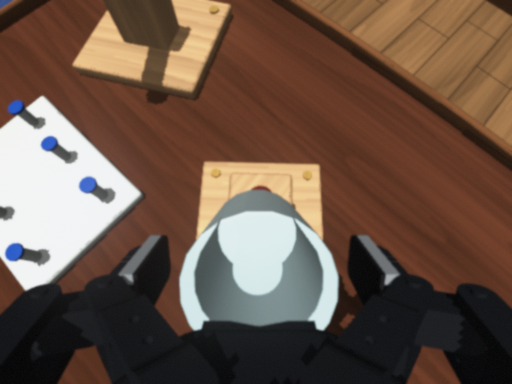

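The tumbler has sagged a little and hangs on the arm. There is a gap to the pads on both sides (pads at 165 and 352, cup from 180 to 337). Retracting straight back.

Request:
apply_moves(deltas="0 0 -8 0 0 0 1;0 0 -12 0 0 0 1;0 0 -20 0 0 0 1;0 0 -30 0 0 0 1;0 0 -30 0 0 0 1;0 0 -30 0 0 0 1;0 0 -30 0 0 0 1;0 0 0 0 0 0 1")

```text
time_s: 10.8
position: [456.8, 148.6, 309.9]
ee_rot: [-0.114, 0.882, 0.359, 0.283]
contact_force: [0.1, 0.1, 0.5]
width: 1.001
```

Request:
apply_moves(deltas="0 0 0 0 0 0 1;0 0 0 0 0 0 1;0 0 0 0 0 0 1;0 0 0 0 0 0 1;0 0 0 0 0 0 1;0 0 0 0 0 0 1;0 0 0 0 0 0 1;0 0 0 0 0 0 1")

```text
time_s: 11.6
position: [456.4, 149.4, 306.7]
ee_rot: [-0.115, 0.883, 0.359, 0.28]
contact_force: [0.0, 0.7, 0.4]
width: 0.997
```

```bash
python3 -c "
from h import *
go(np.zeros(3),np.eye(3))
a=imaging.get_image('scene');b=imaging.get_image('side')
save('scene10.png',a);
a=a[110:210,220:340];b=b[160:260,190:310]
save('z10.png',np.hstack([cv2.resize(a,None,fx=3.3,fy=3.3),cv2.resize(b,None,fx=3.3,fy=3.3)]))
"
```

```text
t 11.6 p [456.4 149.4 306.7] w 0.997 F [0.  0.7 0.4] j [ 0.07 -0.03  2.2   0.72  0.61  0.34]
rot(now) [2.587 1.054 0.821] | shift now-frame [-529.  -211.8    2.2] | shift after-turn frame [-456.4 -149.4 -306.7]
```

View pics/z10.png

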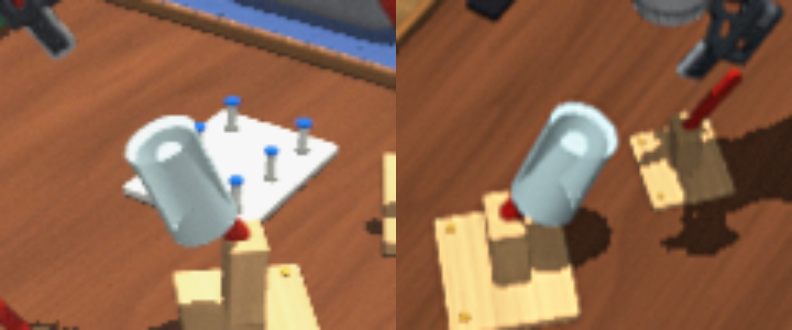

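View pics/scene10.png

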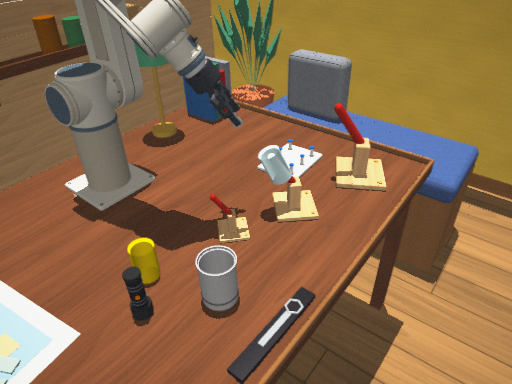

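The tumbler hangs still on the middle stand's arm with the gripper well clear. The gauge, flashlight and yellow cup are where they were.

```bash
python3 -c "
from h import *
print(workorder.hand_in())"
```

```text
the job is handed in; nothing more can be done
None
```

The frosted tumbler is hanging closed end up on the middle stand's red arm, fully home, and the job is handed in at about 12 s of the 37 s allowed.

- **Grasp and slide:** I gripped it from above at 50 N, tilted it 35° to match the arm, and slid it on. The force then rose to about 23 N along the arm's axis, within about 1 mm of the predicted home position. Only then did I ease back and open the gripper.
- **Last checks:** About 1.8 s after I opened the gripper, and 0.8 s after the arm stopped clear of it, the tumbler was still hanging with a slight sag, as expected. The wrist force read about zero. The rain gauge, flashlight and yellow cup looked unmoved in the scene view.
- **Disagreements:** None of note. The two- and three-view position measurements agreed to about 1–2.5 mm. I did not measure the sag angle.

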